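# Fill the Petri dish stacking tube to its mark

## Robot

A 7-joint arm with a two-finger parallel gripper is mounted at the origin on the work surface. World frame = base frame: x ahead of the robot, y to its left, z up, the work surface at z = 0. Lengths are in mm, angles in rad, forces in N, time in s.
With the tool pointing down it reaches from about 400 to 875 mm from the base axis. Payload 4.4 kg.
Tool frame: the origin (TCP) lies between the finger pads; the fingertips stand 11 mm ahead of it and the grasp point (between the pads) lies 8 mm behind it; z points along the fingers, y is the direction in which the jaws open and shut (so a half turn about z gives the same grasp; the last joint's range is limited). The gripper opens to 85 mm and grips with 20 to 120 N. Pads are 22 mm wide; open, the fingers measure 114 mm over their backs; the gripper's body (76 mm by 85 mm) begins 54 mm behind the grasp point. The pads swing forward as they close: fully open they stand 13 mm farther back than shut.
Start: joints at [-1.304, 0.628, 0.038, 1.517, -0.027, 0.996, -0.02], TCP at [212.326, 614.358, 242.313] pointing down, gripper open.
Joint ranges: [-3.06, 3.06], [-0.37, 2.12], [-1.25, 1.32], [0.18, 2.47], [-1.1, 4.24], [0.23, 1.98], [-2.94, 2.94]. Speed limits (rad/s): [2.57, 2.57, 3.14, 3.14, 3.14, 3.14, 3.14].

## Interface

Orientations are given as [roll, pitch, yaw] about the fixed x, y, z axes, in that order (R = Rz(yaw) Ry(pitch) Rx(roll)).
In Python, from rig import sensors, vision, workorder gives the robot as it stands. The module is installed in compiled form; this text tells all that it offers.
- The arm moves only by the tool step_arm, never from a script. Its argument "commands" is a list of rows, each a list of 2 entries, a list of its own where there are three numbers: the shift along the world's x, y, z in mm, then the turn about the world's z in degrees. In form: [[[x, y, z], turn], ...]. A call has 1 to 20 rows; each row shifts and turns the pose as measured when the row begins; what a row does not reach is not made up. A row lasts 1/8 s, in which the tool goes at most 62.5 mm and 10.7 degrees, less where a joint would pass 70% of its speed; a pose out of reach is approached as far as the arm can. A call is refused whole if a number of a shift passes 62.5 or a number of a turn 10.7, either way. A call with a gripper value outside its range is refused whole. "fingers" is the opening, from -1 (shut) to 1 (fully open), set as the call begins (left out, the last holds). The fingers move at their own pace and stop on an object; "squeeze" is the grip in N (left out, the last holds). Time passes only in rows, so rows that do not move let the fingers close. It gives the time, the measured TCP pose, the force and the opening at its end, in the units of the state.
- sensors.observe(): the state, without advancing time (a new reading comes with each control period).
- vision.read_camera(name): name is "scene" or "side" or "wrist"; returns a dict with "color" (480x640x3 uint8, blue, green, red), "fx", "fy", "cx", "cy" (pixels), "extrinsics" (4x4, takes a point from world to camera coordinates); the wrist camera has in their place "mount" (4x4, takes a point from camera to tool coordinates, whose origin is the TCP and whose axes are the flange's). Camera axes: x right, y up, looking along -z (the intrinsics and any distortion apply to the point x, -y, -z); pixel columns grow to the right and rows downward; lengths in mm; the calibration is good to about 2 mm. A picture is of the moment at which its call begins: read the wrist's pose just before it. There is no depth.
- workorder.finish_job(): hands the job in, once; it reports no verdict.
The state is a dict: "clock": time; "qpos": joint angles; "joint_vel": joint speeds; "joint_efforts": joint torques, N m; "ee_pos": TCP position; "orientation": TCP orientation; "ft_force": force on the tool from outside, world axes, zero at the start; "moment": the same for the moment, N m; "gripper_width": opening from 0.0 (shut) to 1.0 (fully open).
Only numpy, scipy, OpenCV 4.12 (cv2) and the standard library are available. Lean on these libraries where they do the work, as an engineer would, in place of code of your own. Each camera call takes 0.05 s, during which the arm holds its last target. There are 200 camera calls.

## Task

The aluminium stacking tube already holds one Petri dish. Put in the two dishes from the bench that match it, one on top of the other, so that the top of the stack reaches the dark mark ring. Lower each dish into the tube before letting go, do not drop it in from above the rim, and leave both lying flat.

Things in the scene. Friction and masses are not known exactly. Their poses are not given: they have to be found in the camera images.
- dish_a_mid (a point): One of two matching closed Petri dishes (tan agar, clear lid) lying lid up on the bench: a plain rigid disc 50 mm in diameter, 16 mm high, about 30 g; grip it across its diameter with about 25 N. The point is its centre, 8 mm above its underside; z is up. It is round: its yaw means nothing.
- dish_b_mid (a point): The other matching dish, the same in every way: 50 mm by 16 mm, the point at its centre. Either may go in first. Not to be stacked: a deep dish of the same diameter but 30 mm high, a small one 35 mm across, a large one 90 mm across.
- tube: Fixed aluminium stacking tube, open at the top; origin under the centre of its round foot (90 mm across, 10 mm thick), z up. Two curved walls, 60 mm inner and 68 mm outer diameter, rim 70 mm above the bench, stand on its +y and -y sides. Between them, towards +x and -x, are slots 42 mm wide, open from foot to top: fingers closing along x pass down through them with a dish.
- tube_mark (a point): Point on the tube's axis at the middle of its dark mark ring (6 mm high), 58 mm above the bench; axes as the tube's. One matching dish already lies loose on the foot, up to 5 mm off the axis, its top 26 mm above the bench. With two more on it the top is at 58 mm, level with the ring.
Things that resemble listed ones, but are neither listed nor needed, are in the scene too. What is shaped like the part that bears dish_a_mid but turquoise is not meant. What is shaped like the part that bears dish_b_mid but turquoise is not meant.

How it is judged:
By the outcome, as a careful person would: the job done as asked, in the order asked, and still so for the second after the job is handed in, with the robot touching nothing.
It also fails if it takes over 51 s, if anything falls off the work surface, if the arm or the gripper's body presses on something with over 40 N, if the wrist force passes 120 N, or if a joint passes its speed limit or range.

## Working session

There is one attempt and no reset: what is moved stays moved. The work goes in short steps, Python scripts to look and compute and a tool call to move; the robot and the scene stay as the last step left them, time stands still between calls to the robot, and variables do not carry over. Pictures are saved under pics/ and viewed, about 8 in all and at most 12, crops included, and the job is handed in when it is done.

Besides the shell and the picture viewer there is one more tool, called after "Emit:" by a JSON object that holds its "api" and its "payload", one argument or row to a line. step_arm: Moves the arm, as the interface text tells. Its arguments: {"type":"object","properties":{"commands":{"type":"array"},"fingers":{"type":"number"},"squeeze":{"type":"number"}},"required":["commands"]}

```bash
mkdir -p pics
cat > h.py <<'E'
import numpy as np, cv2
from rig import sensors, vision, workorder
from scipy.spatial.transform import Rotation as R
def snap(name,fn=None):
    s=sensors.observe(); c=vision.read_camera(name)
    if name=="wrist":
        T=np.eye(4); T[:3,:3]=R.from_euler('xyz',s['orientation']).as_matrix(); T[:3,3]=s['ee_pos']
        c['c2w']=T@np.array(c['mount'])
    else: c['c2w']=np.linalg.inv(np.array(c['extrinsics']))
    if fn: cv2.imwrite('pics/'+fn,c['color'])
    return c
def ray(c,u,v,z):
    d=np.array([(u-c['cx'])/c['fx'],-(v-c['cy'])/c['fy'],-1.])
    M=c['c2w']; d=M[:3,:3]@d; o=M[:3,3]
    return o+d*(z-o[2])/d[2]
def proj(c,p):
    q=np.linalg.inv(c['c2w'])@np.append(p,1)
    return c['cx']+c['fx']*q[0]/-q[2], c['cy']+c['fy']*q[1]/q[2]
E
python3 - <<'E'
from h import *
for n in("scene","side","wrist"):
    c=snap(n,n+'0.png'); print(n,[k for k in c],c['c2w'].round(2).tolist(),c['fx'],c['cx'],c['cy'])
print(sensors.observe())
E
```

```text
scene ['color', 'fx', 'fy', 'cx', 'cy', 'extrinsics', 'c2w'] [[-0.35, -0.66, 0.66, 1075.67], [0.94, -0.25, 0.25, 189.63], [0.0, 0.71, 0.71, 610.69], [0.0, 0.0, 0.0, 1.0]] 520.9257046505967 319.9834633354579 229.88695795503241
side ['color', 'fx', 'fy', 'cx', 'cy', 'extrinsics', 'c2w'] [[0.78, 0.42, -0.46, 257.25], [-0.62, 0.51, -0.6, -407.02], [-0.01, 0.76, 0.66, 521.91], [0.0, 0.0, 0.0, 1.0]] 489.2241875797836 318.9210923174554 248.48711182274099
wrist ['color', 'fx', 'fy', 'cx', 'cy', 'mount', 'c2w'] [[0.33, -0.9, -0.27, 140.38], [0.94, 0.31, 0.1, 640.0], [-0.0, -0.29, 0.96, 373.42], [0.0, 0.0, 0.0, 1.0]] 401.29663016666314 322.38693213173485 246.46566910272753
{'clock': 0.15, 'qpos': array([-1.30380854,  0.62914795,  0.03845874,  1.51815603, -0.02698798,
        0.9962803 , -0.01998392]), 'joint_vel': array([ 0.00010853, -0.00411458,  0.00103032, -0.00492014, -0.00041511,
        0.00045984, -0.00069703]), 'joint_efforts': array([ 2.10801678e-03, -5.63803196e+01,  1.22818127e+00, -1.93650413e+01,
        1.12187347e-02,  7.37600669e-03, -8.15361176e-06]), 'ee_pos': array([212.16833304, 613.90738156, 241.58558257]), 'orientation': array([-3.14011944e+00,  2.43183284e-05,  2.80881873e+00]), 'ft_force': array([ 0.68761272,  0.24836126, -0.55500756]), 'moment': array([-0.04568335, -0.02164267, -0.02061806]), 'gripper_width': 0.9940184257306955}
```

View pics/scene0.png

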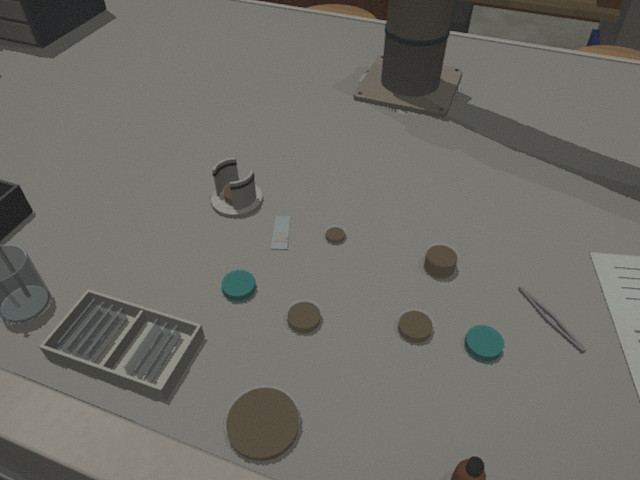

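View pics/side0.png

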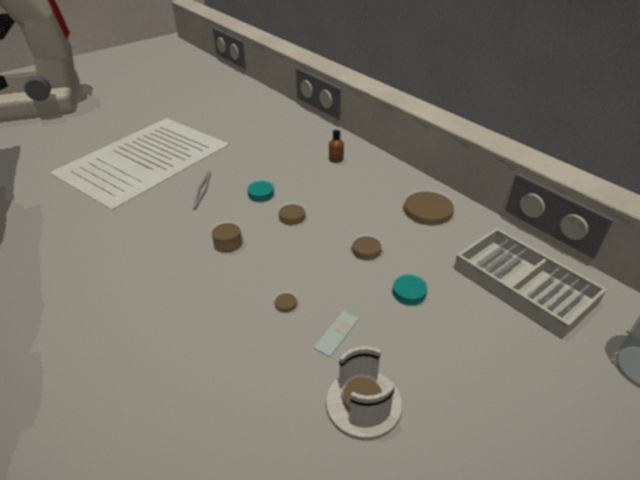

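The scene camera shows two plain tan dishes at (304,317) and (415,326), the same two as side (367,247) and (292,214). The others are deep (440,261), small (335,235), large (263,424) and turquoise (239,285) and (485,343). The tube is at (237,190). Next I measure sizes and make one enlarged crop to confirm.

Run:
```python
from h import *
ims=[]
for n,seeds,box in(("scene",[(304,317),(415,326),(440,261),(335,235)],(195,150,480,365)),("side",[(367,247),(292,214),(227,237),(286,302)],(200,170,460,440))):
    c=snap(n); hsv=cv2.cvtColor(c['color'],cv2.COLOR_BGR2HSV)
    for s in seeds:print(n,s,hsv[s[1],s[0]], end=' ')
    print(hsv[300,360],'bench')
    m=((hsv[...,1]>70)&(hsv[...,0]<25)).astype(np.uint8)
    k,lab,st,ce=cv2.connectedComponentsWithStats(m)
    for i in range(1,k):
        if st[i,4]<60 or st[i,4]>6000: continue
        ct=cv2.findContours((lab==i).astype(np.uint8),0,1)[0][0][:,0]
        P=np.array([ray(c,u,v,12)[:2] for u,v in ct])
        (x,y),(w,h),a=cv2.minAreaRect(P.astype(np.float32))
        print(ce[i].round(),st[i,4],'at z8',ray(c,*ce[i],8)[:2].round(1),'size',round(w),round(h))
    x0,y0,x1,y1=box
    f=cv2.resize(c['color'][y0:y1,x0:x1],None,fx=1.5 if n=='side' else 1.4,fy=1.5 if n=='side' else 1.4,interpolation=2)
    ims.append(f)
H=max(i.shape[0] for i in ims)
cv2.imwrite('pics/crop1.png',np.hstack([cv2.copyMakeBorder(i,0,H-i.shape[0],0,0,0) for i in ims]))
```

```text
scene (304, 317) [19 64 87] scene (415, 326) [18 67 87] scene (440, 261) [20 65 90] scene (335, 235) [20 61 88] [ 30  12 123] bench
[344.   6.] 1343 at z8 [-352.7 -278.5] size 130 373
[562.   8.] 1935 at z8 [-566.4  305.7] size 143 456
[612.  51.] 541 at z8 [-332.3  434. ] size 146 60
[227. 195.] 60 at z8 [ 489.7 -205.3] size 42 10
[466. 473.] 294 at z8 [813.6 264.4] size 20 37
side (367, 247) [ 16 101 104] side (292, 214) [ 18 101 106] side (227, 237) [ 16 101 106] side (286, 302) [ 18 107 105] [ 19  29 150] bench
[59. 18.] 257 at z8 [ 681.3 1644. ] size 542 26
[336. 150.] 302 at z8 [841.4 285.2] size 99 30
[428. 208.] 1262 at z8 [836.7  25.2] size 95 82
[292. 214.] 407 at z8 [639.2 163.8] size 55 43
[227. 237.] 668 at z8 [518.7 180.6] size 73 45
[366. 248.] 519 at z8 [679.1  14.8] size 54 43
[285. 302.] 303 at z8 [5.097e+02 3.000e-01] size 33 28
[359. 389.] 564 at z8 [ 497.1 -171.1] size 31 49
```

View pics/crop1.png

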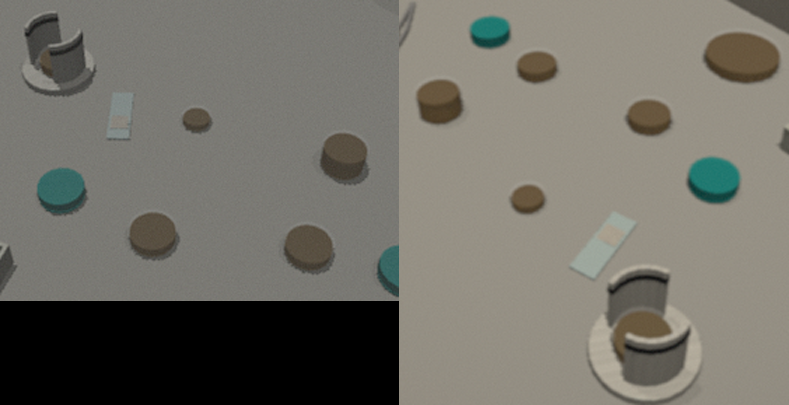

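The crop confirms it. Scene (304,317) and (415,326) are the shallow tan 50 mm pair; the dish at (440,261) is taller and the one at (335,235) is smaller. Next are positions and the tube's yaw, from its dark ring.

Run:
```python
from h import *
def tri(c1,p1,c2,p2):
    A=[];b=[]
    for c,(u,v) in((c1,p1),(c2,p2)):
        o=c['c2w'][:3,3]; d=c['c2w'][:3,:3]@np.array([(u-c['cx'])/c['fx'],-(v-c['cy'])/c['fy'],-1.]); d/=np.linalg.norm(d)
        Q=np.eye(3)-np.outer(d,d); A.append(Q); b.append(Q@o)
    return np.linalg.solve(sum(A),sum(b))
C={n:snap(n) for n in("scene","side")}
D={}
for n,th,seeds in(("scene",40,[(304,317),(415,326)]),("side",65,[(367,247),(292,214)])):
    c=C[n]; hsv=cv2.cvtColor(cv2.GaussianBlur(c['color'],(3,3),0),cv2.COLOR_BGR2HSV)
    m=((hsv[...,1]>th)&(hsv[...,0]<28)).astype(np.uint8)
    k,lab,st,ce=cv2.connectedComponentsWithStats(m)
    for j,s in enumerate(seeds):
        i=lab[s[1],s[0]]; D[n,j]=ce[i]; print(n,j,ce[i].round(1),st[i],ray(c,*ce[i],9).round(1))
for j in(0,1):print('tri',tri(C['scene'],D['scene',j],C['side'],D['side',j]).round(1))
for n,(x0,y0,x1,y1) in(("scene",(205,150,270,220)),("side",(320,340,408,440))):
    c=C[n]; hsv=cv2.cvtColor(c['color'],cv2.COLOR_BGR2HSV)
    m=np.zeros((480,640),np.uint8); m[y0:y1,x0:x1]=hsv[y0:y1,x0:x1,2]<(50 if n=='scene' else 65)
    k,lab,st,ce=cv2.connectedComponentsWithStats(m)
    for i in range(1,k):
        if st[i,4]<12: continue
        v,u=np.nonzero(lab==i); P=np.array([ray(c,a,b,58)[:2] for a,b in zip(u,v)])
        o=np.argsort(u); print(n,'ring',st[i],'mean',P.mean(0).round(1),'ends',P[o[:3]].mean(0).round(1),P[o[-3:]].mean(0).round(1))
    # foot: bright mask
    S=hsv[...,1].astype(int); Vv=hsv[...,2].astype(int)
    bg=np.median(Vv[y0:y1,x0:x1]); print(n,'V percentiles',np.percentile(Vv[y0:y1,x0:x1],[5,25,50,75,95]))
cs=[cv2.resize(C['scene']['color'][150:225,195:275],(400,375),interpolation=2),cv2.resize(C['side']['color'][340:440,315:415],(375,375),interpolation=2)]
cv2.imwrite('pics/tube1.png',np.hstack(cs))
```

```text
scene 0 [303.6 317.1] [288 302  33  31 817] [683.8  17.2   9. ]
scene 1 [414.9 326.5] [399 311  33  32 854] [643.8 166.2   9. ]
side 0 [366.4 247.9] [353 237  28  23 525] [678.4  14.    9. ]
side 1 [291.6 214.2] [279 205  26  20 411] [638.6 162.6   9. ]
tri [681.3  16.5   5.6]
tri [641.2 166.2   5.6]
scene ring [213 162  23  14  65] mean [ 477.7 -211.7] ends [ 499.4 -219.7] [ 460.6 -199.1]
scene ring [231 176  23  14  63] mean [ 507.4 -161.4] ends [ 521.8 -174.8] [ 485.2 -152.9]
scene V percentiles [ 64.  75. 121. 123. 140.]
side ring [340 353  39  13 141] mean [ 501.5 -162.5] ends [ 479.2 -154.9] [ 518.5 -176.1]
side ring [351 392  42  15 149] mean [ 473.  -213.4] ends [ 457.6 -198.5] [ 497.  -219.8]
side V percentiles [ 81. 102. 148. 151. 176.]
```

View pics/tube1.png

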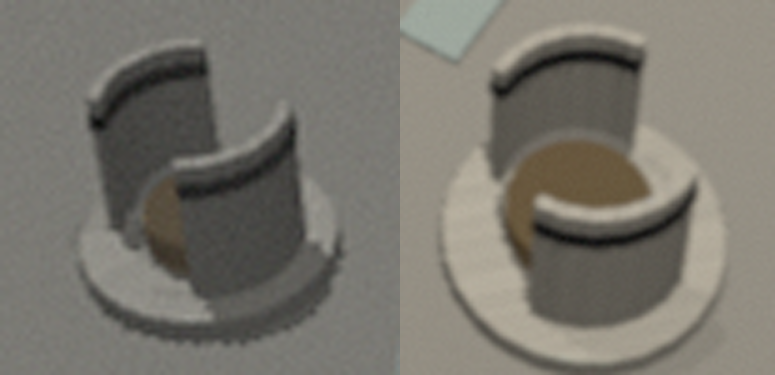

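Tube centre is about (490,-187) with its x axis at about -29.5°, so the tool yaw should be 60.5°. Dishes are at A (681,16) and B (641,165). I go above B first.

Emit:
{"api": "step_arm", "payload": {
  "commands": [
    [[35,-37,-8],-8.4],
    [[36,-38,-8],-8.4],
    [[36,-38,-8],-8.4],
    [[36,-38,-8],-8.4],
    [[36,-38,-8],-8.4],
    [[36,-38,-8],-8.4],
    [[36,-38,-8],-8.4],
    [[36,-38,-8],-8.4],
    [[36,-38,-8],-8.4],
    [[36,-38,-8],-8.4],
    [[36,-38,-8],-8.4],
    [[36,-38,-8],-8.4],
    [[0,0,0],0]
  ],
  "fingers": 1,
  "squeeze": 25
}}

```text
clock: 1.98
ee_pos: [653.3, 145.4, 144.7]
orientation: [3.131, -0.006, 0.997]
ft_force: [-0.1, 0.1, 0.2]
gripper_width: 0.998
```

```bash
cat >> h.py <<'E'
def dishes(c,z=16,th=None):
    hsv=cv2.cvtColor(cv2.GaussianBlur(c['color'],(5,5),0),cv2.COLOR_BGR2HSV)
    m=((hsv[...,1]>(th or 70))&(hsv[...,0]<28)).astype(np.uint8)
    k,lab,st,ce=cv2.connectedComponentsWithStats(m)
    for i in range(1,k):
        if st[i,4]<400: continue
        ct=max(cv2.findContours((lab==i).astype(np.uint8),0,1)[0],key=len)[:,0]
        P=np.array([ray(c,u,v,z)[:2] for u,v in ct]).astype(np.float32)
        (x,y),(w,h),a=cv2.minAreaRect(P)
        print(ce[i].round(),st[i].tolist(),'cen@z',ray(c,*ce[i],z)[:2].round(1),'rect',round(x,1),round(y,1),round(w),round(h))
E
python3 - <<'E'
from h import *
c=snap('wrist','w1.png'); s=sensors.observe(); print(s['ee_pos'],s['orientation'],c['c2w'][:3,3])
print(cv2.cvtColor(c['color'],40)[::80,::80,1])
dishes(c)
print(proj(c,[641,166,8]))
E
```

```text
[651.79047827 148.61878013 144.72416383] [ 3.13357185 -0.00730084  1.00119555] [689.94416299 209.45589401 277.12378808]
[[19 18 18 20 20 18 18 18]
 [20 20 42 16 19 18 18 18]
 [17 16 19 19 19 16 18 16]
 [18 18 18 18 10 18 18 18]
 [18 16 98 20 18 20 19 18]
 [18 64 36 20 17 20 26 36]]
[610. 232.] [570, 168, 70, 122, 6669] cen@z [818.8  45.7] rect 814.1 43.7 86 46
[289. 220.] [256, 187, 66, 67, 3447] cen@z [641.4 170.6] rect 641.0 170.4 45 43
[135. 307.] [96, 271, 79, 72, 4297] cen@z [515.6 178.1] rect 515.5 177.5 61 47
[429. 352.] [412, 323, 35, 59, 1395] cen@z [672.   31.7] rect 670.5 30.6 50 24
(np.float64(292.86060352503443), np.float64(223.4937058835174))
```

View pics/w1.png

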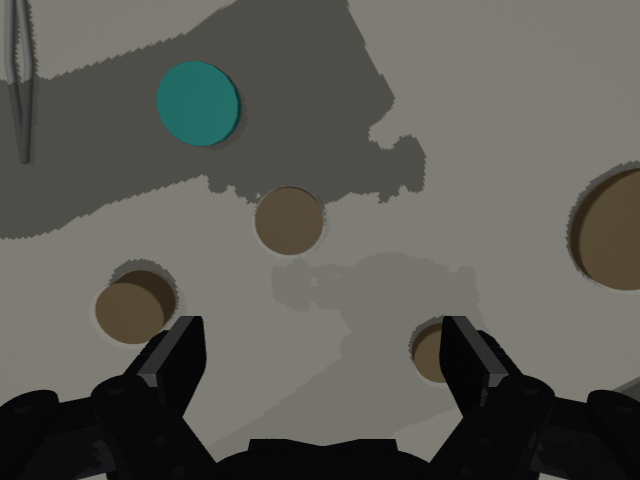

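The arm was still settling in that view. Dish B is at pixel (289,220), clear of its neighbours. I come closer, fix the yaw, let it settle and look again.

Emit:
{"api": "step_arm", "payload": {
  "commands": [
    [[-10,20,-30],3],
    [[0,0,-20],0],
    [[0,0,0],0],
    [[0,0,0],0]
  ]
}}

```text
clock: 2.52
ee_pos: [641.2, 172.2, 94.7]
orientation: [3.134, -0.01, 1.059]
ft_force: [-0.0, -0.9, 0.7]
gripper_width: 1.0
```

Run:
```python
from h import *
c=snap('wrist','w2.png'); s=sensors.observe(); print(s['ee_pos'],s['orientation'],s['joint_vel'].round(3))
dishes(c)
```

```text
[641.18275409 171.94623487  94.75856163] [ 3.13381497 -0.01020391  1.05852631] [ 0.002 -0.005  0.003  0.001 -0.001 -0.    -0.   ]
[327. 267.] [288, 228, 79, 79, 4925] cen@z [641.6 171.5] rect 641.3 171.2 46 44
[125. 345.] [90, 313, 83, 72, 2962] cen@z [514.5 188.5] rect 513.4 188.2 63 23
```

Emit:
{"api": "step_arm", "payload": {
  "commands": [
    [[0,-1,-40],0],
    [[0,0,-25],0],
    [[0,0,-8],0],
    [[0,0,-5],0],
    [[0,0,0],0]
  ]
}}

```text
clock: 3.2
ee_pos: [646.3, 169.9, 20.8]
orientation: [3.125, -0.017, 1.057]
ft_force: [-0.1, 1.4, 0.9]
gripper_width: 0.997
```

Emit:
{"api": "step_arm", "payload": {
  "commands": [
    [[-5,0,-4],0],
    [[0,0,-2],0],
    [[0,0,0],0]
  ]
}}

```text
clock: 3.58
ee_pos: [642.1, 170.3, 16.4]
orientation: [3.123, -0.019, 1.057]
ft_force: [-0.8, 0.6, 0.4]
gripper_width: 0.995
```

Emit:
{"api": "step_arm", "payload": {
  "commands": [
    [[-1,0,-2.5],0],
    [[0,0,0],0]
  ]
}}

```text
clock: 3.82
ee_pos: [641.1, 170.4, 13.9]
orientation: [3.123, -0.019, 1.057]
ft_force: [-0.6, -0.2, -0.2]
gripper_width: 1.005
```

Emit:
{"api": "step_arm", "payload": {
  "commands": [
    [[0,0,0],0],
    [[0,0,0],0],
    [[0,0,0],0],
    [[0,0,0],0],
    [[0,0,0],0],
    [[0,0,0],0]
  ],
  "fingers": -1,
  "squeeze": 25
}}

```text
clock: 4.58
ee_pos: [641.3, 170.4, 14.3]
orientation: [3.122, -0.019, 1.057]
ft_force: [0.6, -0.5, 1.1]
gripper_width: 0.572
```

Emit:
{"api": "step_arm", "payload": {
  "commands": [
    [[0,0,8],0],
    [[0,0,25],0],
    [[0,0,50],0],
    [[-15,-36,50],0],
    [[-17,-40,40],0],
    [[-17,-40,10],0],
    [[-17,-40,0],0],
    [[-17,-40,0],0],
    [[-17,-40,0],0],
    [[-17,-40,0],0],
    [[-17,-40,0],0],
    [[-17,-40,0],0],
    [[0,0,0],0],
    [[0,0,0],0]
  ]
}}

```text
clock: 6.32
ee_pos: [485.3, -195.6, 208.7]
orientation: [3.111, -0.024, 1.057]
ft_force: [1.2, 0.5, -0.5]
gripper_width: 0.57
```

Run:
```python
from h import *
c=snap('wrist','w3.png'); s=sensors.observe(); print(s['ee_pos'],s['orientation'],s['joint_vel'].round(3),s['qpos'].round(2),s['gripper_width'],s['ft_force'])
print(proj(c,[490,-187,58]),proj(c,[490,-187,10]))
```

```text
[ 485.28185568 -195.93650939  208.77219331] [ 3.11079024 -0.02335111  1.05750115] [-0.014  0.004 -0.001 -0.001  0.003 -0.002  0.002] [ 0.04  0.51  0.45  1.94 -0.36  0.73  0.19] 0.5731540078148019 [-0.3556639   0.06349022 -0.25517567]
(np.float64(319.4597736298536), np.float64(223.93481617769828)) (np.float64(318.1360682460081), np.float64(211.80598506997012))
```

View pics/w3.png

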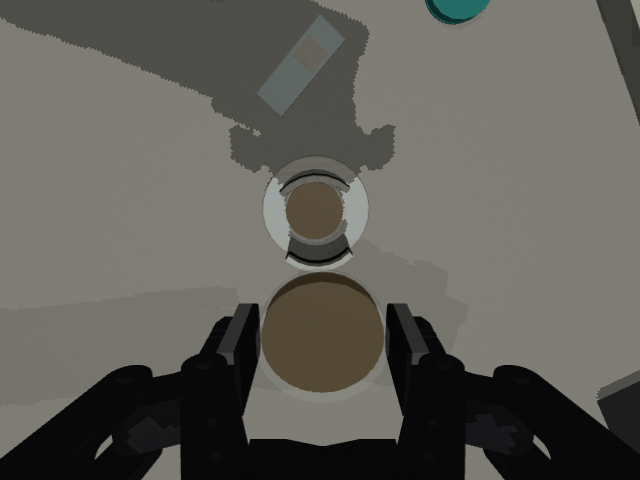

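The held dish is level in the jaws at (322,333). The tube shows below with its foot circle centred near (316,209) and the ring ends slightly rotated. I compute offset and yaw.

Run:
```python
from h import *
c=cv2.imread('pics/w3.png'); 
w=vision.read_camera('wrist'); s=sensors.observe()
T=np.eye(4); T[:3,:3]=R.from_euler('xyz',s['orientation']).as_matrix(); T[:3,3]=s['ee_pos']; w['c2w']=T@np.array(w['mount'])
g=w['color']; hsv=cv2.cvtColor(cv2.GaussianBlur(g,(3,3),0),cv2.COLOR_BGR2HSV)
m=((hsv[...,1]>70)&(hsv[...,0]<28)).astype(np.uint8)
k,lab,st,ce=cv2.connectedComponentsWithStats(m)
print('tcp',s['ee_pos'].round(1))
i=lab[211,314];print('tube dish',ce[i].round(1),st[i],ray(w,*ce[i],26).round(1))
zt=s['ee_pos'][2]+1.7
# held dish: agar incl. shaded; extents
i=lab[340,322]; x,y,ww,h,_=st[i]; pc=(x+ww/2-.5,y+h/2-.5); print('held',st[i],'centre',ray(w,*pc,zt).round(1),'left/right',ray(w,x,pc[1],zt).round(1),ray(w,x+ww,pc[1],zt).round(1))
# ring: dark thin pixels
for (x0,y0,x1,y1) in((270,165,360,200),(275,235,362,266)):
    mm=np.zeros((480,640),np.uint8); mm[y0:y1,x0:x1]=hsv[y0:y1,x0:x1,2]<40
    v,u=np.nonzero(mm); P=np.array([ray(w,a,b,58)[:2] for a,b in zip(u,v)]); o=np.argsort(u)
    a,b=P[o[:4]].mean(0),P[o[-4:]].mean(0); print('ring n',len(u),(u.min(),u.max()),a.round(1),b.round(1),'ang',np.degrees(np.arctan2(*(b-a)[::-1])).round(1),'mid',((a+b)/2).round(1))
print('tool y ang',np.degrees(s['orientation'][2])-90)
# foot bright arc fit
def circ(P):
    A=np.c_[2*P,np.ones(len(P))]; q=np.linalg.lstsq(A,(P**2).sum(1),rcond=None)[0]; return q[:2],np.sqrt(q[2]+q[:2]@q[:2])
e=cv2.Canny(cv2.GaussianBlur(g,(3,3),0),25,60); v,u=np.nonzero(e); r=np.hypot(u-316,v-210); k2=(abs(r-53)<6)&(v<245)
P=np.array([ray(w,a,b,10)[:2] for a,b in zip(u[k2],v[k2])])
for _ in range(6):
    cc,rr=circ(P); d=abs(np.hypot(*(P-cc).T)-rr); P=P[d<max(1.,2*np.median(d))]
print('foot',cc.round(1),rr.round(1),len(P))
```

```text
tcp [ 485.5 -195.4  208.6]
tube dish [313.9 209.6] [ 287  182   55   56 2414] [ 489.2 -180.9   26. ]
held [  261   273   122   119 11428] centre [ 484.3 -191.5  210.3] left/right [ 465.4 -180.4  210.3] [ 503.6 -202.8  210.3]
ring n 103 (np.int64(285), np.int64(344)) [ 483.6 -150. ] [ 519.6 -168.1] ang -26.7 mid [ 501.6 -159.1]
ring n 245 (np.int64(288), np.int64(349)) [ 460.  -193.4] [ 499.2 -213.6] ang -27.2 mid [ 479.6 -203.5]
tool y ang -29.352392618934708
foot [ 489.1 -183.9] 43.8 282
```

Emit:
{"api": "step_arm", "payload": {
  "commands": [
    [[4,10,-40],1.5],
    [[0,0,-40],0],
    [[0,0,-28],0],
    [[0,0,-4],0],
    [[0,0,0],0]
  ]
}}

```text
clock: 7.05
ee_pos: [494.1, -179.4, 95.0]
orientation: [3.107, -0.027, 1.097]
ft_force: [-0.1, 0.2, -0.8]
gripper_width: 0.572
```

Run:
```python
from h import *
s=sensors.observe(); print(s['ee_pos'],s['orientation'],s['joint_vel'].round(3))
a=snap('scene','s4.png');b=snap('side','d4.png');w=snap('wrist','w4.png')
p=s['ee_pos']; print(proj(a,p),proj(b,p))
cs=[cv2.resize(a['color'][130:225,190:290],(400,380),interpolation=2),cv2.resize(b['color'][290:440,310:430],(304,380),interpolation=2)]
cv2.imwrite('pics/c4.png',np.hstack(cs))
```

```text
[ 494.13316134 -179.42757281   95.01665205] [ 3.10690407 -0.02651958  1.09656462] [-0.012  0.001 -0.     0.    -0.     0.006 -0.   ]
(np.float64(233.66918762201067), np.float64(159.41291889860054)) (np.float64(365.89816994121975), np.float64(349.6969887529618))
```

View pics/c4.png

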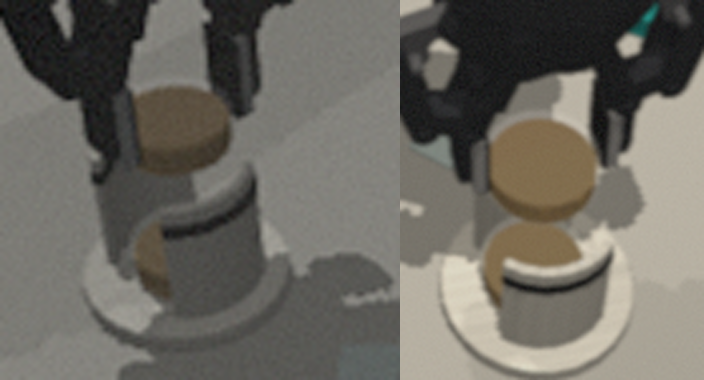

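```bash
cat > m.py <<'E'
from h import *
def tri(L):
    A=0;b=0
    for c,(u,v) in L:
        o=c['c2w'][:3,3]; d=c['c2w'][:3,:3]@np.array([(u-c['cx'])/c['fx'],-(v-c['cy'])/c['fy'],-1.]); d/=np.linalg.norm(d)
        Q=np.eye(3)-np.outer(d,d); A=A+Q; b=b+Q@o
    return np.linalg.solve(A,b)
def held(z=None):
    s=sensors.observe(); p=s['ee_pos']; L=[]
    for n,th in(("scene",40),("side",65)):
        c=snap(n); q=proj(c,p-[0,0,5]); hsv=cv2.cvtColor(cv2.GaussianBlur(c['color'],(3,3),0),cv2.COLOR_BGR2HSV)
        m=((hsv[...,1]>th)&(hsv[...,0]<28)).astype(np.uint8); k,lab,st,ce=cv2.connectedComponentsWithStats(m)
        i=lab[int(q[1]),int(q[0])]; x,y,w,h,a=st[i]; print(n,q,i,ce[i].round(1),st[i].tolist(),ray(c,*ce[i],p[2]-5).round(1)); L.append((c,ce[i]))
    print('tri held',tri(L).round(1),'tcp',p.round(1))
E
python3 - <<'E'
from m import *
held()
E
```

```text
scene (np.float64(233.61494979545188), np.float64(161.5438203241322)) 167 [234.1 161.8] [223, 151, 24, 23, 458] [ 494.8 -178.8   90.7]
side (np.float64(366.2051507974665), np.float64(352.35123865446144)) 5 [364.1 366.4] [343, 337, 46, 74, 2018] [ 480.3 -191.9   90.7]
tri held [ 484.8 -186.3   81.1] tcp [ 494.4 -180.    95.7]
```

Run:
```python
from m import *
s=sensors.observe(); p=s['ee_pos']; c=snap('side'); hsv=cv2.cvtColor(cv2.GaussianBlur(c['color'],(3,3),0),cv2.COLOR_BGR2HSV)
m=((hsv[...,1]>65)&(hsv[...,0]<28)); m[378:]=0; m[:330]=0; m[:,:335]=0; m[:,395:]=0
k,lab,st,ce=cv2.connectedComponentsWithStats(m.astype(np.uint8)); i=lab[355,366]; print(ce[i],st[i],ray(c,*ce[i],p[2]-5.5),p)
```

```text
[365.94393833 357.27820603] [ 345  337   44   41 1427] [ 490.08756068 -184.25589587   90.1728833 ] [ 494.20995778 -180.12300667   95.6728833 ]
```

Emit:
{"api": "step_arm", "payload": {
  "commands": [
    [[-3.5,-5,0],-1],
    [[0,0,0],0],
    [[0,0,0],0]
  ]
}}

```text
clock: 7.72
ee_pos: [490.6, -186.0, 96.4]
orientation: [3.104, -0.027, 1.076]
ft_force: [-0.0, 0.4, 0.6]
gripper_width: 0.566
```

Emit:
{"api": "step_arm", "payload": {
  "commands": [
    [[0,0,-8],0],
    [[0,0,-8],0],
    [[0,0,0],0]
  ]
}}

```text
clock: 8.1
ee_pos: [490.4, -185.7, 78.9]
orientation: [3.105, -0.027, 1.076]
ft_force: [-0.8, 0.4, 0.8]
gripper_width: 0.573
```

Emit:
{"api": "step_arm", "payload": {
  "commands": [
    [[0,0,-8],0],
    [[0,0,-8],0],
    [[0,0,-8],0],
    [[0,0,-5],0],
    [[0,0,0],0]
  ]
}}

```text
clock: 8.72
ee_pos: [490.2, -185.7, 47.3]
orientation: [3.106, -0.027, 1.076]
ft_force: [-0.0, -0.4, -0.4]
gripper_width: 0.566
```

Emit:
{"api": "step_arm", "payload": {
  "commands": [
    [[0,0,-3],0],
    [[0,0,-2],0],
    [[0,0,0],0]
  ]
}}

```text
clock: 9.1
ee_pos: [490.5, -185.8, 42.3]
orientation: [3.105, -0.027, 1.076]
ft_force: [-0.4, -0.2, -0.5]
gripper_width: 0.572
```

Emit:
{"api": "step_arm", "payload": {
  "commands": [
    [[0,0,-1],0],
    [[0,0,-1],0],
    [[0,0,0],0]
  ]
}}

```text
clock: 9.48
ee_pos: [490.7, -185.8, 40.6]
orientation: [3.104, -0.027, 1.076]
ft_force: [0.3, -1.0, 0.7]
gripper_width: 0.57
```

Emit:
{"api": "step_arm", "payload": {
  "commands": [
    [[0,0,-1],0],
    [[0,0,0],0]
  ]
}}

```text
clock: 9.72
ee_pos: [490.7, -185.9, 40.7]
orientation: [3.104, -0.028, 1.076]
ft_force: [-0.1, -1.0, -0.3]
gripper_width: 0.573
```

Emit:
{"api": "step_arm", "payload": {
  "commands": [
    [[0,0,-2],0],
    [[0,0,0],0]
  ]
}}

```text
clock: 9.98
ee_pos: [491.0, -186.0, 40.0]
orientation: [3.103, -0.029, 1.076]
ft_force: [-0.3, -0.4, -0.5]
gripper_width: 0.575
```

Emit:
{"api": "step_arm", "payload": {
  "commands": [
    [[0,0,0],0],
    [[0,0,0],0],
    [[0,0,0],0]
  ],
  "fingers": 1
}}

```text
clock: 10.35
ee_pos: [491.0, -186.0, 39.6]
orientation: [3.103, -0.028, 1.076]
ft_force: [0.4, -0.0, 0.3]
gripper_width: 1.0
```

Emit:
{"api": "step_arm", "payload": {
  "commands": [
    [[0,0,15],0],
    [[0,0,30],0],
    [[0,0,50],0],
    [[0,0,30],0],
    [[10,10,20],0],
    [[10,10,0],0],
    [[0,0,0],0]
  ]
}}

```text
clock: 11.22
ee_pos: [510.7, -165.0, 193.1]
orientation: [3.101, -0.03, 1.075]
ft_force: [0.2, 0.0, -0.5]
gripper_width: 1.001
```

Run:
```python
from m import *
s=sensors.observe(); print(s['ee_pos'],s['orientation'],s['gripper_width'])
a=snap('scene','s5.png');b=snap('side','d5.png');w=snap('wrist','w5.png')
cs=[cv2.resize(a['color'][150:225,195:275],(400,375),interpolation=2),cv2.resize(b['color'][340:440,315:415],(375,375),interpolation=2)]
cv2.imwrite('pics/c5.png',np.hstack(cs))
dishes(w,42)
```

```text
[ 510.66997572 -164.99966219  193.11621278] [ 3.10147293 -0.02958708  1.07483925] 1.000727955560388
[202.  21.] [180, 0, 45, 45, 1647] cen@z [514.   -6.9] rect 513.5 -7.5 25 28
[305. 271.] [277, 244, 58, 57, 2719] cen@z [ 489.  -184.1] rect 488.7 -185.0 44 43
```

View pics/c5.png

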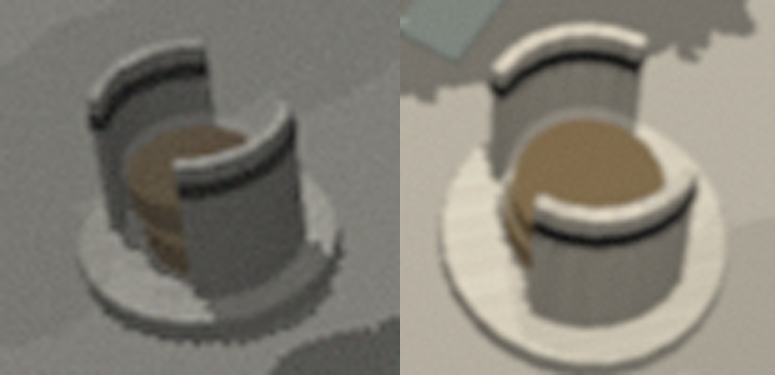

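Crops show the first dish flat on the one below and centred (wrist view agrees to about 1 mm). Now dish A, hovering near (681,20).

Emit:
{"api": "step_arm", "payload": {
  "commands": [
    [[28,30,0],0],
    [[28,30,0],0],
    [[28,30,0],0],
    [[28,30,-10],0],
    [[28,30,-30],0],
    [[26,28,-50],0],
    [[0,0,-8],0],
    [[0,0,0],0],
    [[0,0,0],0]
  ]
}}

```text
clock: 12.5
ee_pos: [672.4, 6.9, 86.4]
orientation: [3.111, -0.018, 1.057]
ft_force: [-0.5, 0.0, -0.3]
gripper_width: 0.996
```

Run:
```python
from m import *
s=sensors.observe(); print(s['ee_pos'],s['orientation'],s['joint_vel'].round(3))
w=snap('wrist','w6.png'); dishes(w,16)
```

```text
[672.36647697   6.87153648  86.38688444] [ 3.11149788 -0.0184477   1.05651035] [ 0.015 -0.007  0.017  0.004  0.008 -0.004  0.001]
[575.  76.] [501, 0, 139, 158, 19452] cen@z [825.8  33. ] rect 822.9 31.9 77 66
[324. 242.] [283, 200, 84, 84, 5514] cen@z [681.3  21.4] rect 681.3 21.1 45 44
[ 86. 384.] [65, 369, 49, 33, 909] cen@z [521.6  16.9] rect 521.0 16.7 32 14
```

Emit:
{"api": "step_arm", "payload": {
  "commands": [
    [[9,13,-25],0],
    [[0,0,-25],0],
    [[0,0,-10],0],
    [[0,0,0],0],
    [[0,0,0],0]
  ]
}}

```text
clock: 13.18
ee_pos: [685.3, 14.3, 34.0]
orientation: [3.1, -0.023, 1.05]
ft_force: [0.0, -0.7, -0.1]
gripper_width: 1.005
```

Emit:
{"api": "step_arm", "payload": {
  "commands": [
    [[-4,5.5,-3],1],
    [[0,0,-5],0.5],
    [[0,0,0],0],
    [[0,0,0],0]
  ]
}}

```text
clock: 13.68
ee_pos: [682.0, 20.3, 27.4]
orientation: [3.098, -0.025, 1.078]
ft_force: [0.5, -0.4, -1.3]
gripper_width: 0.998
```

Emit:
{"api": "step_arm", "payload": {
  "commands": [
    [[-1,0,-5],0],
    [[0,0,-5],0],
    [[0,0,-3],0],
    [[0,0,0],0],
    [[0,0,0],0]
  ]
}}

```text
clock: 14.3
ee_pos: [680.8, 20.0, 13.1]
orientation: [3.098, -0.024, 1.078]
ft_force: [0.6, -0.4, 0.2]
gripper_width: 0.997
```

Emit:
{"api": "step_arm", "payload": {
  "commands": [
    [[0,0,1],0],
    [[0,0,0],0],
    [[0,0,0],0],
    [[0,0,0],0],
    [[0,0,0],0]
  ],
  "fingers": -1,
  "squeeze": 25
}}

```text
clock: 14.92
ee_pos: [681.1, 20.0, 14.8]
orientation: [3.097, -0.025, 1.078]
ft_force: [-0.3, 0.4, -0.2]
gripper_width: 0.569
```

Emit:
{"api": "step_arm", "payload": {
  "commands": [
    [[0,0,8],0],
    [[0,0,25],0],
    [[0,0,45],0],
    [[-20,-22,40],0],
    [[-30,-33,20],0],
    [[-30,-33,0],0],
    [[-30,-33,0],0],
    [[-30,-33,0],0],
    [[-28,-30,0],0],
    [[-12,-12,0],0],
    [[0,0,0],0],
    [[0,0,0],0]
  ]
}}

```text
clock: 16.42
ee_pos: [498.4, -178.9, 161.9]
orientation: [3.088, -0.029, 1.082]
ft_force: [0.5, 0.3, -0.4]
gripper_width: 0.575
```

Emit:
{"api": "step_arm", "payload": {
  "commands": [
    [[-7,-7,-30],0],
    [[0,0,-25],0],
    [[0,0,-8],0],
    [[0,0,0],0],
    [[0,0,0],0]
  ]
}}

```text
clock: 17.05
ee_pos: [498.1, -180.4, 98.1]
orientation: [3.083, -0.032, 1.093]
ft_force: [0.0, -1.4, -0.7]
gripper_width: 0.572
```

Run:
```python
from m import *
s=sensors.observe(); p=s['ee_pos']; print(p,s['orientation'],s['gripper_width'])
a=snap('scene','s7.png');b=snap('side','d7.png');w=snap('wrist','w7.png')
cs=[cv2.resize(a['color'][130:225,190:290],(400,380),interpolation=2),cv2.resize(b['color'][290:440,310:430],(304,380),interpolation=2)]
cv2.imwrite('pics/c7.png',np.hstack(cs))
dishes(w,p[2]+1.5)
```

```text
[ 498.12819116 -180.44726168   98.12234925] [ 3.08332761 -0.03225885  1.0932754 ] 0.5715249439972543
[295. 270.] [265, 258, 76, 42, 872] cen@z [ 499.6 -151.3] rect 500.1 -152.2 10 29
[321. 330.] [262, 270, 121, 120, 11356] cen@z [ 497. -176.] rect 497.3 -177.2 47 44
```

View pics/c7.png

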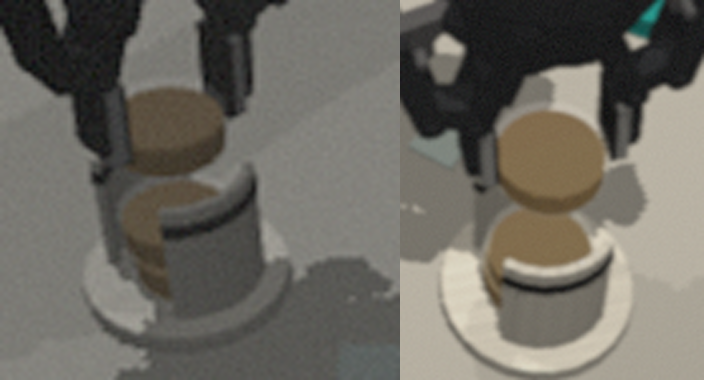

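The held dish sits in the jaws as the first one did. I go to the same placing pose, about (491,-186).

Emit:
{"api": "step_arm", "payload": {
  "commands": [
    [[-7,-5,0],-1],
    [[0,0,0],0],
    [[0,0,0],0]
  ]
}}

```text
clock: 17.58
ee_pos: [490.5, -186.6, 99.2]
orientation: [3.082, -0.032, 1.073]
ft_force: [0.7, -0.9, -0.1]
gripper_width: 0.571
```

Emit:
{"api": "step_arm", "payload": {
  "commands": [
    [[0,0.5,-8],0],
    [[0,0,-8],0],
    [[0,0,-8],0],
    [[0,0,-6],0],
    [[0,0,0],0],
    [[0,0,0],0]
  ]
}}

```text
clock: 18.32
ee_pos: [490.3, -185.8, 66.3]
orientation: [3.083, -0.032, 1.073]
ft_force: [0.6, 0.4, -0.3]
gripper_width: 0.57
```

Emit:
{"api": "step_arm", "payload": {
  "commands": [
    [[0,0,-4],0],
    [[0,0,-3],0],
    [[0,0,0],0],
    [[0,0,0],0]
  ]
}}

```text
clock: 18.82
ee_pos: [490.6, -185.9, 59.2]
orientation: [3.082, -0.032, 1.073]
ft_force: [-0.1, 0.0, -0.6]
gripper_width: 0.572
```

Emit:
{"api": "step_arm", "payload": {
  "commands": [
    [[0,0,-1.5],0],
    [[0,0,-1],0],
    [[0,0,0],0]
  ]
}}

```text
clock: 19.2
ee_pos: [490.8, -185.9, 57.1]
orientation: [3.081, -0.033, 1.073]
ft_force: [0.1, -0.5, 0.9]
gripper_width: 0.568
```

Emit:
{"api": "step_arm", "payload": {
  "commands": [
    [[0,0,-1],0],
    [[0,0,-1],0],
    [[0,0,0],0]
  ]
}}

```text
clock: 19.58
ee_pos: [490.8, -186.0, 57.2]
orientation: [3.081, -0.034, 1.073]
ft_force: [0.1, -0.3, -0.1]
gripper_width: 0.567
```

Emit:
{"api": "step_arm", "payload": {
  "commands": [
    [[0,0,0],0],
    [[0,0,0],0],
    [[0,0,0],0]
  ],
  "fingers": 1
}}

```text
clock: 19.95
ee_pos: [490.9, -186.0, 56.9]
orientation: [3.08, -0.034, 1.073]
ft_force: [0.1, -0.1, 0.0]
gripper_width: 0.998
```

Emit:
{"api": "step_arm", "payload": {
  "commands": [
    [[0,0,15],0],
    [[0,0,30],0],
    [[0,0,50],0],
    [[0,0,30],0],
    [[10,10,20],0],
    [[10,10,0],0],
    [[0,0,0],0],
    [[0,0,0],0]
  ]
}}

```text
clock: 20.95
ee_pos: [509.7, -165.1, 209.6]
orientation: [3.081, -0.035, 1.072]
ft_force: [-0.7, 0.2, 0.0]
gripper_width: 0.997
```

Run:
```python
from m import *
s=sensors.observe(); print(s['ee_pos'],s['orientation'],s['gripper_width'])
a=snap('scene','s8.png');b=snap('side','d8.png');w=snap('wrist','w8.png')
cs=[cv2.resize(a['color'][150:225,195:275],(400,375),interpolation=2),cv2.resize(b['color'][340:440,315:415],(375,375),interpolation=2)]
cv2.imwrite('pics/c8.png',np.hstack(cs))
dishes(w,58)
```

```text
[ 509.74648991 -165.1306      209.63904589] [ 3.08064282 -0.03454987  1.07178632] 0.9966763489083587
[202.  29.] [181, 7, 43, 46, 1524] cen@z [514.9 -10.5] rect 514.8 -10.8 25 27
[302. 271.] [273, 241, 58, 61, 2823] cen@z [ 489.8 -182.5] rect 489.9 -182.7 47 43
```

View pics/c8.png

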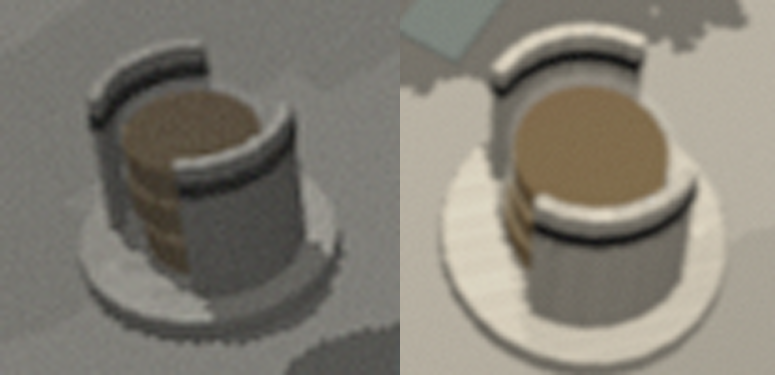

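The crops show three dishes flat and level in the tube, with the top at the ring. The arm is clear, so I hand in.

```bash
python3 -c "
from rig import workorder; print(workorder.finish_job())"
```

```text
the job is handed in; nothing more can be done
None
```

Both matching tan dishes (50 mm by 16 mm) are stacked in the tube on the one already there. I lowered each through the slots and let go only once it had come down to its resting height.

**Last checks:**
- The scene and side views show three level dishes with the top at the dark ring, and the arm clear of them.
- The wrist view puts the top dish within about 1–2 mm of the tube axis.
- The clock read about 21 s at the last move, and every wrist force reading was under about 2 N.

**Disagreements:**
- The wrist camera and the two fixed cameras differed by about 4–5 mm in y. I worked with relative offsets and a compromise position, and both dishes went in without touching.
- The wrist force showed no clear rise when the dishes touched down, so I judged seating by height: z stopped falling within about 0.5 mm of the expected value.
- The tool tilt drifted to about 4° over the run. Each dish tilted only about 1° relative to how it was gripped, and both lie flat in the final pictures.

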